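# Tip a brass clock case onto its back and bring it up to the stop

### The arm

A 6-joint arm with a two-finger parallel gripper is mounted at the origin on the work surface. World frame = base frame: x ahead of the robot, y to its left, z up, the work surface at z = 0. Lengths are in m, angles in rad, forces in N, time in s.
With the tool pointing down it reaches from about 0.225 to 0.875 m from the base axis. Payload 3.4 kg.
Tool frame: the origin (TCP) lies at the very end of the fingers, on their centre line; the grasp point (between the pads) lies 19 mm behind it; z points along the fingers, y is the direction in which the jaws open and shut (so a half turn about z gives the same grasp; the last joint's range is limited). The gripper opens to 85 mm and grips with 20 to 120 N. Pads are 22 mm wide; open, the fingers measure 114 mm over their backs; the gripper's body (76 mm by 85 mm) begins 54 mm behind the grasp point. The pads swing forward as they close: fully open they stand 13 mm farther back than shut.
Start: joints at [-1.297, 0.276, 1.505, -0, 1.361, -0.121], TCP at [0.221, -0.531, 0.231] pointing down, gripper open.
Joint ranges: [-2.89, 2.89], [-0.75, 2.08], [0.22, 2.7], [-1.18, 4.32], [0.11, 2.71], [-2.7, 2.7]. Speed limits (rad/s): [2.57, 2.57, 3.14, 3.14, 3.14, 3.14].

### API

Orientations are given as a unit quaternion [w, x, y, z].
In Python, from rig import telemetry, cams, sign_off, spotter gives the robot as it stands.
- The arm moves only by the tool servo_tool, never from a script. Its argument "steps" is a list of rows, each a list of 6 numbers: the shift along the tool's x, y, z in mm, then the turn, a rotation vector about the tool's x, y, z in degrees. In form: [[x, y, z, ax, ay, az], ...]. A call has 1 to 8 rows; each row is the pose to reach, as a shift and turn from the pose commanded when the call began, along the tool's axes at that moment; what a row does not reach only later rows make up. A row lasts 1/10 s, in which the tool goes at most 50 mm and 8.59 degrees, less where a joint would pass 70% of its speed; a pose out of reach is approached as far as the arm can. A call with a gripper value outside its range is refused whole. "hand" is the closure in counts, from 0 (fully open) to 255 (shut), set as the call begins (left out, the last holds). The fingers move at their own pace and stop on an object; "grip_force" is the grip in N (left out, the last holds). Time passes only in rows, so rows that repeat a pose let the fingers close. It gives the time, the measured TCP pose, the force and the opening at its end, in the units of the state.
- telemetry.get_state(): the state, without advancing time (a new reading comes with each control period).
- cams.get_image(name): name is "scene" or "top" or "wrist"; returns (picture, depth): 420x560x3 uint8, red, green, blue; 420x560 float32, m along the optical axis (not along the pixel's ray), 0 where there is no reading.
- cams.camera_model(name): a dict with "camera_matrix" (3x3 intrinsics, pixels), "origin" and "rotation" of the camera in the world; the wrist camera has in their place "tool_from_camera" (4x4, takes a point from camera to tool coordinates, whose origin is the TCP and whose axes are the flange's). Camera axes: x right, y up, looking along -z (the intrinsics and any distortion apply to the point x, -y, -z); pixel columns grow to the right and rows downward; lengths in m; the calibration is good to about 2 mm. A picture is of the moment at which its call begins: read the wrist's pose just before it. camera_model takes no time and is no camera call.
- sign_off(): hands the job in, once; it reports no verdict.
Trained networks look in the newest picture that a camera, given by its name, has taken for a name from the list of things; names that differ only in an ending like _2 or _b are one class to them, and where a whole thing is asked for, a point or a joint stands for the part that bears it (a point fixed in the world has none). Each returns a list of dicts, best first, with "conf" (0 to 1); they miss things now and then, are a little off and sometimes report something else, mostly with a low value. They report only what shows in the picture. A call takes as long as a camera call.
- spotter.outline_of(query, camera): "region" (420x560 bool, what is visible of it) and "rect" ([left, top, width, height] in pixels, round what is visible of it).
The state is a dict: "clock": time; "qpos": joint angles; "qd": joint speeds; "effort": joint torques, N m; "position": TCP position; "ee_rot": TCP orientation; "contact_force": force on the tool from outside, world axes, zero at the start; "moment": the same for the moment, N m; "width": finger opening in m.
Only numpy, scipy, OpenCV 4.12 (cv2) and the standard library are available. Lean on these libraries where they do the work, as an engineer would, in place of code of your own. Each camera call takes 0.05 s, during which the arm holds its last target.

### The job

The brass clock case is to be chased next. Pick the chasing punch off the work block and put it in the punch tray, then tip the standing case over onto its open back, bezel up, without lifting it off the block, and slide it along the block until its foot sits square and flush against the steel stop bar. Leave the other things on the bench where they are.

Things in the scene. Friction and masses are not known exactly. Their poses are not given: they have to be found in the camera images.
- block: Fixed work block: dark steel faced with dark hardwood, 240 (its x) x 360 (its y) mm, top face 60 mm above its origin (centre of the underside, on the bench). A steel stop bar 224 mm long (along x), 22 mm wide, 14 mm high above the top face (three bolt heads 5 mm more) is bolted along its +y end.
- stop_face (a point): Middle of the foot of the stop bar's working face, where it meets the block's top face: 154 mm toward the block's +y from its centre. Axes as the block's; the bar lies on the +y side of this point, its face is square to y and runs 112 mm to either side along x.
- case: Hollow cast brass clock case, 0.65-0.85 kg, standing on its foot on the block, bezel toward the stop bar (within 23 degrees of square). Box 44 deep (x) x 86 wide (y) x 105 high (z) mm, walls 3.5 mm, back (-x) open. Origin: centre of the flat foot; front plate's face 22 mm to +x. Pushed toward its back near the top it pivots on its rear bottom edge and falls over past about 30 degrees; pushed low it slides.
- bezel (a point): Centre of the bezel's outer rim plane: 30 mm to +x of the case's origin, 53 mm above the foot. The bezel is a ring 62 mm in outer diameter, 8 mm proud of the front plate, round a 46 mm window that opens into the hollow case. Axes as the case's. With the case on its back this point is 52 mm above the block.
- crest (a point): Tip of the cresting on the top edge of the 3.5 mm front plate: 20 mm to +x of the case's origin, 116 mm above the foot. The scalloped plate stands out 12 mm past the box at the top over the middle 25 mm of the width, about 7 mm elsewhere, 6 mm at the sides. Axes as the case's. With the case on its back it points away from the stop bar and the plate's face is 44 mm above the block.
- foot_left (a point): End of the case's rear bottom edge: 22 mm behind the case's origin and 40 mm to its +y, at the level of the foot. Axes as the case's. With the case on its back this edge lies on the block and meets the foot of the stop bar's face when home.
- foot_right (a point): The other end of the same edge, 40 mm to the case's -y.
- punch: Steel chasing punch lying on the block behind the case, about where the case would land: 110 mm long (its x), 10 mm square shank, the last 25 mm at +x taper to 6 mm; 80 g. Origin: underside, middle of the length; its x is within 0.35 rad of the block's -y.
- tray: Fixed sheet-steel punch tray on the bench, at the left or the right of the block: 170 (its x) x 125 (its y) mm, walls 22 mm high, floor 3 mm thick. Origin: centre of the underside. A 16 mm high divider 20 mm toward +y of the centre parts off a narrow compartment that holds two other punches.
- tray_in (a point): Centre of the floor of the tray's wide, empty compartment (164 x 77 mm), 20 mm to the -y of the tray's centre, 3 mm above the bench. Axes as the tray's.
- offcuts: Bystander, fixed: wooden box of offcuts 160 x 120 x 40 mm, on the other side of the block from the tray. Origin: centre of the underside.
- rosette: Bystander: small brass rosette, 47 mm across, 12 mm high, lying on the block near its far corner away from the stop bar (+x, -y of the block). Origin: centre of the underside.
- hammer: Bystander: chasing hammer, 260 mm long, lying beyond the block. Origin: underside, near the middle of the handle.
- tin: Bystander: metal tin 72 mm across, 50 mm high, beyond the block. Origin: centre of the underside.
- file: Bystander: flat file with a wooden handle, 255 mm long, lying at the left edge of the work. Origin: underside, near the middle.
- disc: Bystander: dark cutting disc 110 mm across, 4 mm thick, lying to the left, nearer the robot than the block. Origin: centre of the underside.
- emery: Bystander: cork sanding block 70 x 45 x 30 mm, to the right, nearer the robot than the block. Origin: centre of the underside.
- jar: Bystander: open white ceramic cup, 76 mm across, 70 mm high, beyond the block to the right. Origin: centre of the underside.
- punch_b: Bystander: dark punch 110 mm long, lying in the narrow compartment of the tray. Origin: underside, middle of the length.
- punch_c: Bystander: dark punch 120 mm long, beside the other one in the narrow compartment. Origin: underside, middle of the length.

How it is judged:
On the way, in this order (a step that is already met when the one before it is completed fails the run):
1. the punch lies in the punch tray (x of punch in the frame of tray between -0.08 and 0.08 m and y of punch in the frame of tray between -0.06 and 0.06 m and height (world z) of punch below 0.035 m and contact force between punch and the fingers below 0.1 N), for 0.2 s.
2. the case lies flat on its back on the block, bezel up (angle between case's own x axis and vertical below 0.06 rad and z of foot_left in the frame of block below 0.068 m and linear speed of case below 0.2 m/s), for 0.2 s.
At the end, for the whole second after the job is handed in: The punch lies at rest inside the punch tray; the case lies at rest flat on its back on the block, bezel up (within 3.4 degrees), with both ends of its foot edge within 4 mm of the stop bar's face and within the bar's length (x of punch in the frame of tray between -0.08 and 0.08 m and y of punch in the frame of tray between -0.06 and 0.06 m and height (world z) of punch below 0.035 m and angle between case's own x axis and vertical below 0.06 rad and y of each of foot_left, foot_right in the frame of stop_face above -0.004 m and z of each of foot_left, foot_right in the frame of stop_face below 0.006 m and x of foot_left in the frame of stop_face between -0.112 and 0.112 m and x of foot_right in the frame of stop_face between -0.112 and 0.112 m and linear speed of each of case, punch below 0.02 m/s); the robot touches nothing.
It fails at once if the case is lifted off the block or tipped over onto its bezel (its rear bottom edge rises more than 25 mm off the block) (z of any of foot_left, foot_right in the frame of block above 0.085 m).
It fails at once if the rosette, hammer, tin, file, disc, sanding block, cup or a punch already in the tray is moved by more than 20 mm (distance of any of rosette, hammer, tin, file, disc, emery, jar, punch_b, punch_c from where it was at the start of the episode above 0.02 m).
It also fails if it takes over 64 s, if anything falls off the work surface, if the arm or the gripper's body presses on something with over 40 N, if the wrist force passes 120 N, or if a joint passes its speed limit or range.

## Working session

There is one attempt and no reset: what is moved stays moved. The work goes in short steps, Python scripts to look and compute and a tool call to move; the robot and the scene stay as the last step left them, time stands still between calls to the robot, and variables do not carry over. Pictures are saved under pics/ and viewed, and the job is handed in when it is done.

Besides the shell and the picture viewer there is one more tool, called after ">>>" by a JSON object that holds its "method" and its "body", one argument or row to a line. servo_tool: Moves the arm, as the interface text tells. Its arguments: {"type":"object","properties":{"steps":{"type":"array","items":{"type":"array","items":{"type":"number"}}},"hand":{"type":"number"},"grip_force":{"type":"number"}},"required":["steps"]}

```bash
mkdir -p pics; ls; python3 - <<'E'
from rig import telemetry,cams,spotter
import cv2,numpy as np
s=telemetry.get_state();print(s)
for n in ["scene","top"]:
    p,d=cams.get_image(n);cv2.imwrite(f"pics/{n}0.png",p[:,:,::-1]);np.savez(f"{n}0.npz",p=p,d=d)
    print(n,cams.camera_model(n))
print(cams.camera_model("wrist"))
E
```

```text
pics
{'clock': 0.0, 'qpos': array([-1.29699480e+00,  2.76571955e-01,  1.50615142e+00, -2.09241748e-05,
        1.36066795e+00, -1.20997576e-01]), 'qd': array([ 0.00031842,  0.00011622, -0.00098603, -0.00012163, -0.00117491,
        0.00092294]), 'effort': array([ 2.45954943e-03, -4.16770470e+01, -2.45803660e+01, -2.70681476e-04,
        1.11234884e-02,  1.28173073e-05]), 'position': array([ 0.22100324, -0.5302584 ,  0.23044555]), 'ee_rot': array([-8.95933804e-04,  9.80579067e-01,  1.96122117e-01, -7.88445404e-05]), 'contact_force': array([ 0.05156831,  0.36692642, -0.17823414]), 'moment': array([ 0.02680963, -0.01445024,  0.08141978]), 'width': 0.08494250531943177}
scene {'camera_matrix': array([[443.05603982,   0.        , 281.71616553],
       [  0.        , 443.05603982, 206.74025795],
       [  0.        ,   0.        ,   1.        ]]), 'origin': array([1.12526045, 0.40376279, 1.06578109]), 'rotation': array([0.49117984, 0.15108825, 0.26122263, 0.81711532])}
top {'camera_matrix': array([[451.67916795,   0.        , 279.94610306],
       [  0.        , 451.67916795, 207.46960676],
       [  0.        ,   0.        ,   1.        ]]), 'origin': array([0.33349547, 0.08386925, 1.44284545]), 'rotation': array([ 0.71215686,  0.04211494, -0.0589397 , -0.69827291])}
{'camera_matrix': array([[317.05243615,   0.        , 281.76392006],
       [  0.        , 317.05243615, 216.83896581],
       [  0.        ,   0.        ,   1.        ]]), 'tool_from_camera': array([[-1.15321225e-03,  9.64234667e-01,  2.65047499e-01,
         6.67792059e-02],
       [ 9.99999327e-01,  1.07788891e-03,  4.29634767e-04,
         2.69334511e-05],
       [ 1.28576976e-04,  2.65047816e-01, -9.64235261e-01,
        -1.41915273e-01],
       [ 0.00000000e+00,  0.00000000e+00,  0.00000000e+00,
         1.00000000e+00]])}
```

View pics/scene0.png

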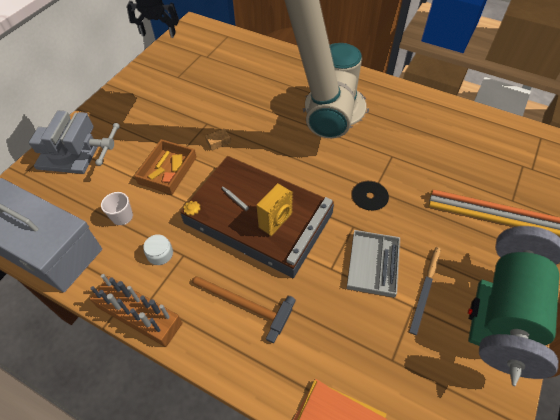

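View pics/top0.png

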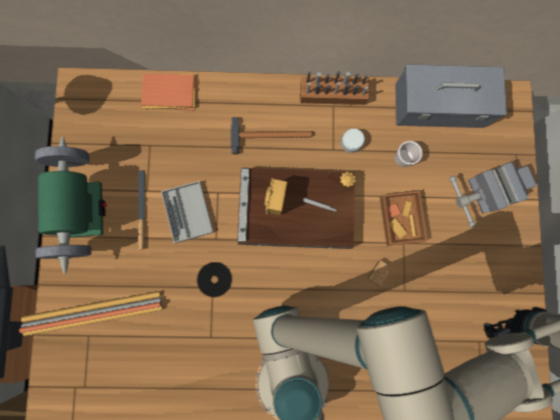

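```bash
cat > h.py <<'E'
import numpy as np,cv2
from scipy.spatial.transform import Rotation as R
from rig import telemetry,cams,spotter
def q2R(q): return R.from_quat([q[1],q[2],q[3],q[0]])
def cam(n,st=None):
    m=cams.camera_model(n);K=m['camera_matrix']
    if n=='wrist':
        T=m['tool_from_camera'];Rt=q2R(st['ee_rot']).as_matrix()
        return K,Rt@T[:3,:3],Rt@T[:3,3]+st['position']
    return K,q2R(m['rotation']).as_matrix(),m['origin']
def cloud(n,d,st=None):
    K,Rw,o=cam(n,st);v,u=np.mgrid[0:d.shape[0],0:d.shape[1]]
    P=np.stack([(u-K[0,2])/K[0,0]*d,-(v-K[1,2])/K[1,1]*d,-d],-1)
    W=P@Rw.T+o; W[d<=0]=np.nan; return W
def ray(n,uv,z,st=None):
    K,Rw,o=cam(n,st);uv=np.atleast_2d(uv).astype(float)
    r=np.stack([(uv[:,0]-K[0,2])/K[0,0],-(uv[:,1]-K[1,2])/K[1,1],-np.ones(len(uv))],-1)@Rw.T
    return o+r*((z-o[2])/r[:,2])[:,None]
def proj(n,X,st=None):
    K,Rw,o=cam(n,st);c=(np.atleast_2d(X)-o)@Rw
    return np.stack([K[0,0]*c[:,0]/-c[:,2]+K[0,2],-K[1,1]*c[:,1]/-c[:,2]+K[1,2]],-1)
def snap(n,f):
    st=telemetry.get_state();p,d=cams.get_image(n)
    cv2.imwrite(f"pics/{f}.png",p[:,:,::-1]);np.savez(f"{f}.npz",p=p,d=d,pos=st['position'],rot=st['ee_rot']);return p,d,st
def load(f):
    z=np.load(f+'.npz');return z['p'],z['d'],({'position':z['pos'],'ee_rot':z['rot']} if 'pos' in z else None)
def rect(xy):
    r=cv2.minAreaRect(np.asarray(xy,np.float32));return r
E
python3 - <<'E'
from h import *
out={}
for n in ["top","scene"]:
    p,d,st=load(n+"0");W=cloud(n,d)
    qs=["block","case","punch","tray","rosette"]
    for q in qs:
        r=spotter.outline_of(q,n)
        for k in r[:3]:
            m=k['region'];X=W[m];X=X[~np.isnan(X[:,0])]
            print(n,q,round(k['conf'],2),k['rect'],'med',np.nanmedian(X,0).round(3),'z5-95',np.percentile(X[:,2],[5,50,95]).round(3))
        if r: out[n+q]=r[0]['region']
np.savez("masks0.npz",**out)
E
```

```text
top block 0.66 [237.1, 168.0, 117.9, 81.9] med [ 0.52  -0.002  0.06 ] z5-95 [0.055 0.06  0.073]
top block 0.46 [172.1, 197.8, 7.1, 31.7] med [0.521 0.381 0.011] z5-95 [0.    0.011 0.017]
top block 0.37 [163.5, 180.0, 49.2, 65.2] med [0.518 0.347 0.004] z5-95 [-0.001  0.004  0.021]
top case 0.65 [265.0, 177.3, 18.8, 40.1] med [0.549 0.071 0.165] z5-95 [0.106 0.165 0.171]
top punch 0.64 [300.0, 196.4, 32.3, 16.9] med [ 0.545 -0.064  0.068] z5-95 [0.058 0.068 0.074]
top punch 0.48 [161.5, 178.6, 52.4, 62.4] med [0.524 0.346 0.004] z5-95 [-0.001  0.004  0.022]
top punch 0.47 [171.3, 201.2, 9.7, 26.9] med [0.511 0.378 0.012] z5-95 [0.004 0.012 0.017]
top tray 0.7 [163.5, 185.5, 52.3, 54.4] med [0.525 0.344 0.004] z5-95 [-0.001  0.004  0.021]
top rosette 0.61 [342.4, 172.9, 11.7, 13.2] med [ 0.626 -0.154  0.066] z5-95 [0.059 0.066 0.073]
scene block 0.88 [180.0, 155.2, 150.7, 122.4] med [0.57  0.003 0.06 ] z5-95 [0.019 0.06  0.073]
scene case 0.75 [258.5, 184.8, 32.8, 52.8] med [0.571 0.076 0.148] z5-95 [0.067 0.148 0.168]
scene case 0.58 [192.6, 278.9, 102.2, 62.8] med [0.785 0.154 0.02 ] z5-95 [-0.     0.02   0.028]
scene case 0.41 [381.4, 249.4, 4.2, 35.7] med [0.521 0.377 0.012] z5-95 [0.006 0.012 0.017]
scene punch 0.56 [392.0, 247.1, 3.4, 36.5] med [0.512 0.395 0.012] z5-95 [0.009 0.012 0.016]
scene punch 0.51 [379.1, 250.8, 9.2, 34.2] med [0.523 0.377 0.012] z5-95 [0.008 0.012 0.017]
scene punch 0.46 [225.2, 185.6, 21.4, 26.2] med [ 0.547 -0.068  0.069] z5-95 [0.062 0.069 0.073]
scene tray 0.58 [347.3, 227.3, 52.3, 69.3] med [0.528 0.34  0.004] z5-95 [0.    0.004 0.022]
scene rosette 0.73 [183.3, 204.4, 17.4, 10.4] med [ 0.63  -0.156  0.066] z5-95 [0.061 0.066 0.073]
scene rosette 0.45 [347.9, 228.5, 52.6, 69.8] med [0.525 0.343 0.004] z5-95 [0.    0.004 0.022]
```

```bash
python3 - <<'E'
from h import *
for n in ["top","scene"]:
    p,d,st=load(n+"0");W=cloud(n,d);F=W.reshape(-1,3);F=F[~np.isnan(F[:,0])]
    reg=(F[:,0]>.35)&(F[:,0]<.7)&(abs(F[:,1])<.24)
    B=F[reg&(F[:,2]>.05)&(F[:,2]<.18)]
    r=rect(B[:,:2]);print(n,'block rect',np.round(r[0],4),np.round(r[1],4),round(r[2],2))
    S=F[reg&(F[:,2]>.066)&(F[:,2]<.085)&(F[:,1]>.12)]
    r=rect(S[:,:2]);print('bar',np.round(r[0],4),np.round(r[1],4),round(r[2],2),len(S),np.percentile(S[:,2],[10,50,90]))
    C=F[reg&(F[:,2]>.155)&(F[:,2]<.2)]
    r=rect(C[:,:2]);print('case top',np.round(r[0],4),np.round(r[1],4),round(r[2],2),C[:,2].max()); 
    box=cv2.boxPoints(r);print(box.round(4).tolist())
    P=F[reg&(F[:,2]>.063)&(F[:,2]<.08)&(F[:,1]<.0)&(F[:,1]>-.13)&(F[:,0]<.6)&(F[:,0]>.5)]
    r=rect(P[:,:2]);print('punch',np.round(r[0],4),np.round(r[1],4),round(r[2],2)); print(cv2.boxPoints(r).round(4).tolist())
    T=F[(F[:,0]>.4)&(F[:,0]<.65)&(F[:,1]>.22)&(F[:,1]<.44)&(F[:,2]>.014)&(F[:,2]<.03)]
    r=rect(T[:,:2]);print('tray',np.round(r[0],4),np.round(r[1],4),round(r[2],2),T[:,2].max()); print(cv2.boxPoints(r).round(4).tolist())
def crop(f,x0,y0,x1,y1,s,o):
    p=load(f)[0];c=cv2.resize(p[y0:y1,x0:x1,::-1],None,fx=s,fy=s,interpolation=cv2.INTER_CUBIC);cv2.imwrite(o,c)
crop("top0",160,160,360,250,4,"pics/c1.png")
crop("scene0",170,140,410,310,3,"pics/c2.png")
E
```

```text
top block rect [0.5361 0.0029] [0.3584 0.2393] 88.94
bar [0.5394 0.1496] [0.0573 0.2295] 89.1 539 [0.07045484 0.07419025 0.07853472]
case top [0.5547 0.0683] [0.0437 0.0949] 80.49 0.18168032776730625
[[0.5041999816894531, 0.05460000038146973], [0.5978999733924866, 0.03889999911189079], [0.6050999760627747, 0.0820000022649765], [0.5115000009536743, 0.09769999980926514]]
punch [ 0.5506 -0.0649] [0.0975 0.1307] 0.85
[[0.5008000135421753, -0.00019999999494757503], [0.5027999877929688, -0.13089999556541443], [0.6003000140190125, -0.12950000166893005], [0.5982999801635742, 0.0012000000569969416]]
tray [0.5204 0.3494] [0.1711 0.1262] 16.76 0.02919914807488122
[[0.4203000068664551, 0.38510000705718994], [0.45669999718666077, 0.26429998874664307], [0.6204000115394592, 0.31369999051094055], [0.5841000080108643, 0.4345000088214874]]
scene block rect [ 0.5374 -0.0006] [0.3609 0.2421] 88.89
bar [0.5403 0.1646] [0.0238 0.226 ] 88.86 646 [0.07138344 0.07424822 0.07753553]
case top [0.5563 0.0656] [0.0464 0.0919] 80.79 0.17805286537296205
[[0.5073000192642212, 0.05000000074505806], [0.5979999899864197, 0.03530000150203705], [0.605400025844574, 0.0812000036239624], [0.5146999955177307, 0.09589999914169312]]
punch [ 0.5504 -0.0643] [0.1287 0.0984] 89.15
[[0.5001999735832214, -0.12800000607967377], [0.5985999703407288, -0.12939999997615814], [0.6004999876022339, -0.000699999975040555], [0.5020999908447266, 0.0007999999797903001]]
tray [0.5211 0.3464] [0.1749 0.1254] 16.79 0.028035093113020215
[[0.41929998993873596, 0.38119998574256897], [0.4555000066757202, 0.26109999418258667], [0.6229000091552734, 0.311599999666214], [0.5867000222206116, 0.4316999912261963]]
```

View pics/c1.png

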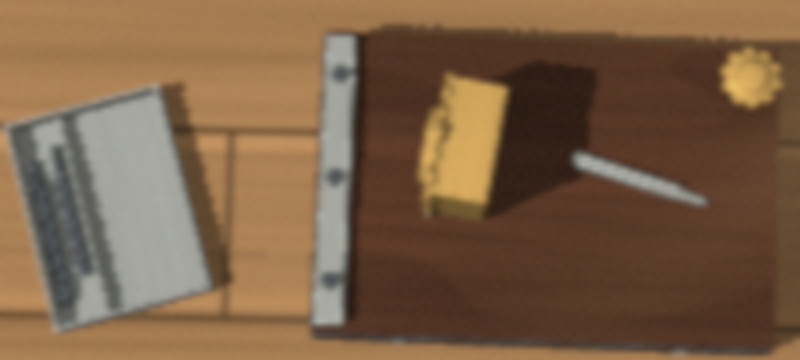

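View pics/c2.png

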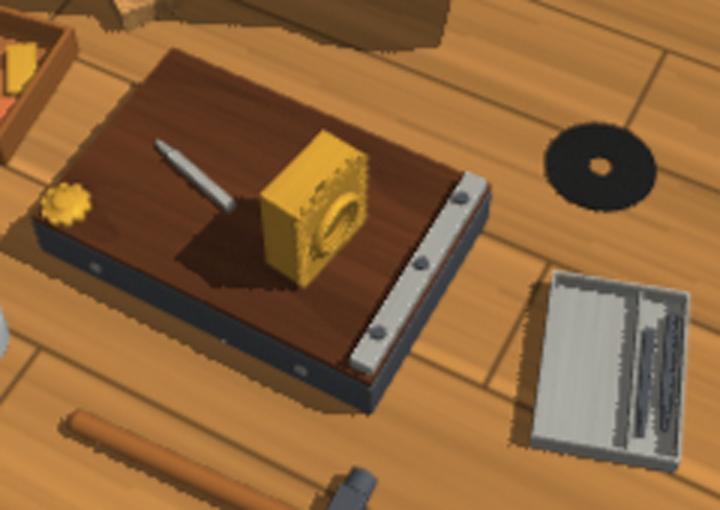

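```bash
cat >> h.py <<'E'
def plan(xyz,yaw_deg,st=None):
    st=st or telemetry.get_state()
    R0=q2R(st['ee_rot']);y=np.radians(yaw_deg)
    Rt=R.from_matrix(np.array([[np.cos(y),np.sin(y),0],[np.sin(y),-np.cos(y),0],[0,0,-1.]]))
    d=R0.as_matrix().T@(np.array(xyz)-st['position'])*1000
    rv=(R0.inv()*Rt).as_rotvec(degrees=True)
    print('t',round(st['clock'],2),'pos',st['position'].round(4),'shift',d.round(1),'rot',rv.round(2),'|d|',np.linalg.norm(d).round(0))
E
python3 - <<'E'
from h import *
m=np.load("masks0.npz")['toppunch']
p,d,st=load("top0");W=cloud("top",d)
ends=ray("top",[[160+575/4,160+158/4],[160+705/4,160+203/4]],.07)
print(ends);v=ends[0]-ends[1];print('c',ends.mean(0),'len',np.linalg.norm(v),'yaw',np.degrees(np.arctan2(v[1],v[0])))
ends=ray("scene",[[170+232/3,140+207/3],[170+158/3,140+143/3]],.068)
print(ends);v=ends[0]-ends[1];print('c',ends.mean(0),'len',np.linalg.norm(v),'yaw',np.degrees(np.arctan2(v[1],v[0])))
plan([.535,-.08,.22],75)
E
```

```text
[[ 0.55797004 -0.02007217  0.07      ]
 [ 0.52509501 -0.12062019  0.07      ]]
c [ 0.54153253 -0.07034618  0.07      ] len 0.1057859695150047 yaw 71.89440131299104
[[ 0.56164648 -0.01594817  0.068     ]
 [ 0.53073043 -0.11588868  0.068     ]]
c [ 0.54618846 -0.06591842  0.068     ] len 0.10461312422144316 yaw 72.8108362309675
t 0.6 pos [ 0.2212 -0.5308  0.2314] shift [ 463.1 -295.4   11.3] rot [ 1.000e-02  0.000e+00 -5.238e+01] |d| 549.0
```

>>> {"method": "servo_tool", "body": {
  "steps": [
    [463,-295,11,0,0,-55],
    [463,-295,11,0,0,-55],
    [463,-295,11,0,0,-55],
    [463,-295,11,0,0,-55],
    [463,-295,11,0,0,-55],
    [463,-295,11,0,0,-55],
    [463,-295,11,0,0,-55],
    [463,-295,11,0,0,-55]
  ]
}}

```text
clock: 1.4
position: [0.4508, -0.201, 0.2236]
ee_rot: [0.001, 0.779, 0.627, 0.0]
contact_force: [0.2, -0.0, 0.9]
width: 0.0851
```

```bash
python3 - <<'E'
from h import *
plan([.535,-.08,.22],72.4)
E
```

```text
t 1.4 pos [ 0.4508 -0.201   0.2236] shift [136.2  56.5   3.6] rot [0.06 0.03 5.27] |d| 147.0
```

>>> {"method": "servo_tool", "body": {
  "steps": [
    [136,56,0,0,0,5],
    [136,56,0,0,0,5],
    [136,56,0,0,0,5],
    [136,56,0,0,0,5],
    [136,56,0,0,0,5],
    [136,56,0,0,0,5]
  ]
}}

```text
clock: 2.0
position: [0.533, -0.0826, 0.2232]
ee_rot: [0.0, 0.806, 0.592, -0.001]
contact_force: [-0.2, 0.6, -0.2]
width: 0.0856
```

```bash
python3 - <<'E'
from h import *
p,d,st=snap("wrist","w1")
print(st['position'],st['qpos'].round(2))
r=spotter.outline_of("punch","wrist");W=cloud("wrist",d,st)
for k in r[:2]:
    m=k['region'];X=W[m];X=X[~np.isnan(X[:,0])];X=X[X[:,2]>.064]
    q=rect(X[:,:2]);print(k['conf'],k['rect'],q,X.mean(0))
E
```

```text
[ 0.53304981 -0.08262044  0.22318484] [-0.28  0.23  1.59 -0.    1.32  0.02]
0.8 [286.0, 127.2, 4.9, 109.8] ((0.5429489612579346, -0.07007619738578796), (0.10652459412813187, 0.00970403477549553), 72.58948516845703) [ 0.54434786 -0.06517205  0.06886506]
```

View pics/w1.png

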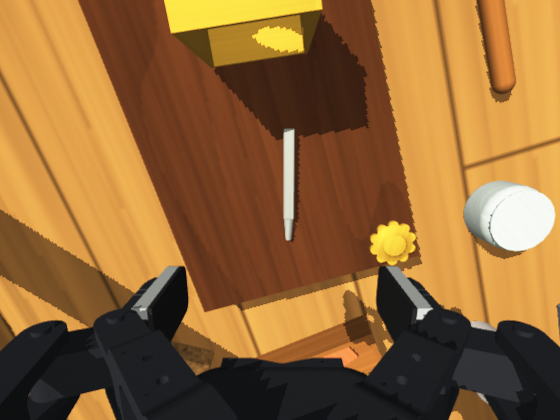

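```bash
python3 - <<'E'
from h import *
plan([.544,-.067,.064],72.6)
E
```

```text
t 2.1 pos [ 0.533  -0.0832  0.2233] shift [ 18.8   5.7 159.3] rot [-0.01  0.03 -0.09] |d| 161.0
```

>>> {"method": "servo_tool", "body": {
  "steps": [
    [18.5,5.5,40,0,0,0],
    [18.5,5.5,80,0,0,0],
    [18.5,5.5,120,0,0,0],
    [18.5,5.5,145,0,0,0],
    [18.5,5.5,155,0,0,0],
    [18.5,5.5,159,0,0,0],
    [18.5,5.5,159,0,0,0]
  ],
  "hand": 120
}}

```text
clock: 2.8
position: [0.545, -0.0667, 0.065]
ee_rot: [0.001, 0.806, 0.592, 0.0]
contact_force: [0.1, 0.7, 0.4]
width: 0.0452
```

>>> {"method": "servo_tool", "body": {
  "steps": [
    [0,0,0,0,0,0],
    [0,0,0,0,0,0],
    [0,0,0,0,0,0],
    [0,0,0,0,0,0],
    [0,0,0,0,0,0]
  ],
  "hand": 255,
  "grip_force": 40
}}

```text
clock: 3.3
position: [0.5454, -0.0662, 0.0656]
ee_rot: [0.001, 0.806, 0.592, 0.001]
contact_force: [-0.3, -1.0, 6.5]
width: 0.0079
```

>>> {"method": "servo_tool", "body": {
  "steps": [
    [0,0,-15,0,0,0],
    [0,0,-50,0,0,0],
    [0,0,-90,0,0,0],
    [0,0,-135,0,0,0],
    [0,0,-160,0,0,0],
    [0,0,-160,0,0,0]
  ]
}}

```text
clock: 3.9
position: [0.5469, -0.0663, 0.2288]
ee_rot: [0.004, 0.806, 0.592, 0.003]
contact_force: [0.4, 0.2, -0.3]
width: 0.0081
```

```bash
python3 - <<'E'
from h import *
p,d,st=snap("wrist","w2")
print(st['width'])
plan([.527,.329,.22],16.8)
E
```

```text
0.008072980616071463
t 3.95 pos [ 0.5454 -0.066   0.2262] shift [ 371.5 -135.5    5.7] rot [ 0.23 -0.13 55.83] |d| 395.0
```

View pics/w2.png

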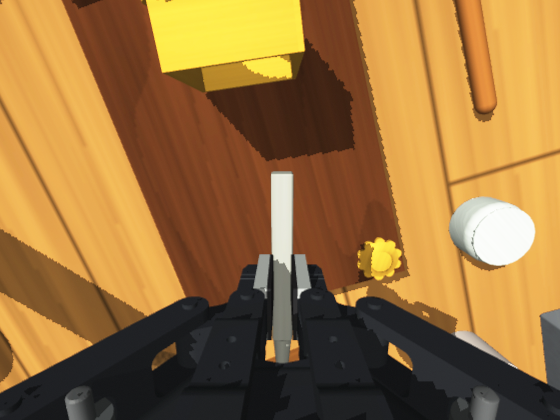

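>>> {"method": "servo_tool", "body": {
  "steps": [
    [372,-135,-5,0,0,56],
    [372,-135,-5,0,0,56],
    [372,-135,-5,0,0,56],
    [372,-135,-5,0,0,56],
    [372,-135,-5,0,0,56],
    [372,-135,-5,0,0,56],
    [372,-135,-5,0,0,56],
    [372,-135,-5,0,0,56]
  ]
}}

```text
clock: 4.75
position: [0.5266, 0.3057, 0.2266]
ee_rot: [0.001, 0.99, 0.143, -0.002]
contact_force: [-0.1, 0.4, -1.4]
width: 0.0083
```

>>> {"method": "servo_tool", "body": {
  "steps": [
    [0,0,0,0,0,0],
    [0,0,0,0,0,0],
    [0,0,0,0,0,0]
  ]
}}

```text
clock: 5.05
position: [0.5273, 0.3034, 0.2274]
ee_rot: [0.001, 0.99, 0.144, -0.001]
contact_force: [0.5, -0.1, -1.2]
width: 0.0081
```

```bash
python3 - <<'E'
from h import *
p,d,st=snap("wrist","w3")
print(st['width'],st['qpos'].round(2))
plan([.527,.329,.009],16.8)
W=cloud("wrist",d,st);F=W.reshape(-1,3);F=F[~np.isnan(F[:,0])]
T=F[(F[:,0]>.4)&(F[:,0]<.65)&(F[:,1]>.22)&(F[:,1]<.44)&(F[:,2]>.012)&(F[:,2]<.03)]
r=rect(T[:,:2]);print(r)
E
```

```text
0.008097363865099669 [ 0.41  0.33  1.43 -0.    1.38  1.69]
t 5.1 pos [0.5277 0.3031 0.2279] shift [  7.3 -25.2 218.8] rot [ 0.06  0.14 -0.24] |d| 220.0
((0.5200278759002686, 0.3467957377433777), (0.16948755085468292, 0.1254769116640091), 16.655006408691406)
```

View pics/w3.png

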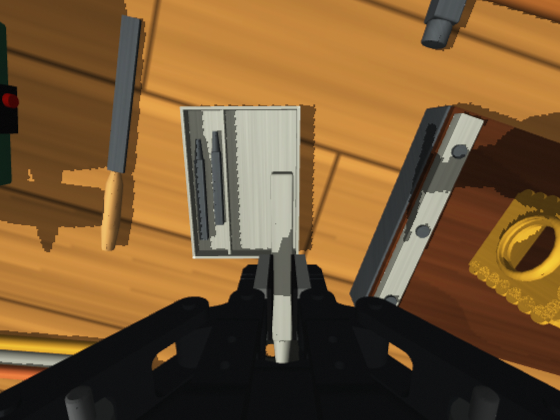

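>>> {"method": "servo_tool", "body": {
  "steps": [
    [6,-25,45,0,0,0],
    [6,-25,90,0,0,0],
    [6,-25,135,0,0,0],
    [6,-25,175,0,0,0],
    [6,-25,200,0,0,0],
    [6,-25,212,0,0,0],
    [6,-25,217,0,0,0],
    [6,-25,217,0,0,0]
  ]
}}

```text
clock: 5.9
position: [0.5273, 0.3297, 0.0124]
ee_rot: [-0.0, 0.99, 0.144, 0.0]
contact_force: [0.7, 0.1, 0.3]
width: 0.0083
```

>>> {"method": "servo_tool", "body": {
  "steps": [
    [0,0,0,0,0,0],
    [0,0,0,0,0,0],
    [0,0,0,0,0,0]
  ],
  "hand": 190
}}

```text
clock: 6.2
position: [0.5274, 0.3307, 0.0133]
ee_rot: [-0.0, 0.989, 0.145, 0.001]
contact_force: [-0.1, -0.1, 0.7]
width: 0.0218
```

Released; lift straight up.

>>> {"method": "servo_tool", "body": {
  "steps": [
    [0,0,-30,0,0,0],
    [0,0,-75,0,0,0],
    [0,0,-120,0,0,0],
    [0,0,-165,0,0,0],
    [0,0,-205,0,0,0],
    [0,0,-205,0,0,0]
  ]
}}

```text
clock: 6.8
position: [0.5299, 0.3321, 0.2249]
ee_rot: [-0.002, 0.989, 0.145, 0.007]
contact_force: [0.5, 1.0, 0.9]
width: 0.0216
```

```bash
python3 - <<'E'
from h import *
p,d,st=snap("wrist","w4")
r=spotter.outline_of("punch","wrist");W=cloud("wrist",d,st)
for k in r[:3]:
    X=W[k['region']];print(k['conf'],k['rect'],np.nanmean(X,0))
p,d,st=snap("top","t4")
W=cloud("top",d);F=W.reshape(-1,3);F=F[~np.isnan(F[:,0])]
C=F[(abs(F[:,1]-.07)<.1)&(F[:,2]>.155)&(F[:,2]<.2)&(abs(F[:,0]-.55)<.1)]
print(rect(C[:,:2]))
p,d,st=snap("scene","s4");W=cloud("scene",d)
r=spotter.outline_of("case","scene")[0];print(r['conf'],r['rect'])
F=W[r['region']]; F=F[~np.isnan(F[:,0])]
# front plate normal: points on front (height <.155) exclude top
G=F[(F[:,2]>.075)&(F[:,2]<.16)]
np.save('g.npy',G)
best=0;rng=np.random.default_rng(0)
for _ in range(2000):
    a,b=G[rng.integers(len(G),size=2)]
    dd=(b-a)[:2];L=np.hypot(*dd)
    if L<.04: continue
    nn=np.array([-dd[1],dd[0]])/L; e=abs((G[:,:2]-a[:2])@nn);c=(e<.003).sum()
    if c>best: best=c;B=(nn if nn[1]>0 else -nn,a)
print('front normal yaw',np.degrees(np.arctan2(B[0][1],B[0][0])),best,len(G),B[1])
E
```

```text
0.89 [279.7, 150.6, 5.7, 92.7] [0.52805879 0.33064889 0.01187208]
0.63 [235.9, 143.4, 14.8, 94.4] [0.51674973 0.37721288 0.01088479]
0.56 [219.2, 152.9, 14.6, 98.2] [0.49803436 0.39159608 0.01104536]
((0.5542724132537842, 0.06837046146392822), (0.04387030005455017, 0.09490593522787094), 80.71380615234375)
0.7 [259.0, 187.7, 29.5, 48.9]
front normal yaw 79.41344671935059 305 596 [0.6025131  0.07985855 0.12185677]
```

View pics/w4.png

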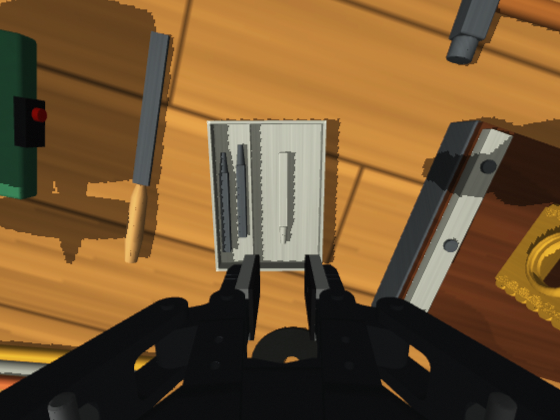

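```bash
python3 - <<'E'
from h import *
plan([.565,.128,.21],80.5)
E
```

```text
t 7.05 pos [0.5256 0.3298 0.2154] shift [-20.  204.6   5.6] rot [ -0.07   0.17 -63.87] |d| 206.0
```

>>> {"method": "servo_tool", "body": {
  "steps": [
    [-20,205,4,0,0,-64],
    [-20,205,4,0,0,-64],
    [-20,205,4,0,0,-64],
    [-20,205,4,0,0,-64],
    [-20,205,4,0,0,-64],
    [-20,205,4,0,0,-64],
    [-20,205,4,0,0,-64],
    [-20,205,4,0,0,-64]
  ],
  "hand": 255
}}

```text
clock: 7.85
position: [0.5653, 0.1275, 0.211]
ee_rot: [-0.001, 0.761, 0.648, -0.002]
contact_force: [0.1, 0.1, -0.6]
width: 0.0001
```

>>> {"method": "servo_tool", "body": {
  "steps": [
    [0,0,0,0,0,0],
    [0,0,0,0,0,0],
    [0,0,0,0,0,0]
  ]
}}

```text
clock: 8.15
position: [0.5658, 0.1282, 0.2123]
ee_rot: [-0.0, 0.763, 0.646, -0.001]
contact_force: [-0.5, 0.0, -0.1]
width: 0.0003
```

```bash
python3 - <<'E'
from h import *
plan([.565,.128,.16],80.5)
p,d,st=snap("wrist","w5")
E
```

```text
t 8.15 pos [0.5658 0.1282 0.2123] shift [-0.3 -0.7 52.3] rot [-0.07  0.02  0.04] |d| 52.0
```

View pics/w5.png

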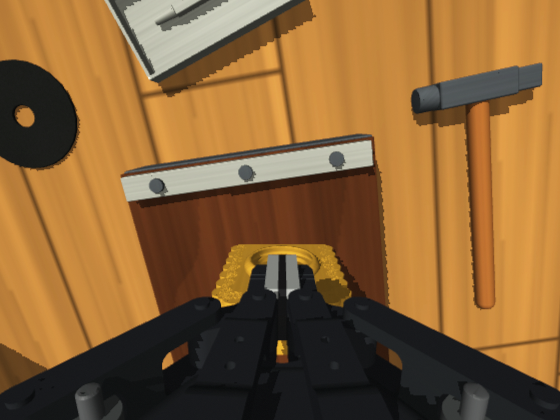

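>>> {"method": "servo_tool", "body": {
  "steps": [
    [0,0,30,0,0,0],
    [0,0,50,0,0,0],
    [0,0,51,0,0,0],
    [-10,0,51,0,0,0],
    [-18,0,51,0,0,0],
    [-26,0,51,0,0,0],
    [-34,0,51,0,0,0],
    [-42,0,50,0,0,0]
  ]
}}

```text
clock: 9.0
position: [0.5599, 0.0865, 0.164]
ee_rot: [0.0, 0.763, 0.647, 0.001]
contact_force: [0.5, 2.0, 1.9]
width: 0.0001
```

```bash
python3 - <<'E'
from h import *
p,d,st=snap("scene","s5")
cv2.imwrite("pics/s5c.png",cv2.resize(p[140:310,170:410,::-1],None,fx=3,fy=3,interpolation=cv2.INTER_CUBIC))
E
```

```text
(no output)
```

View pics/s5c.png

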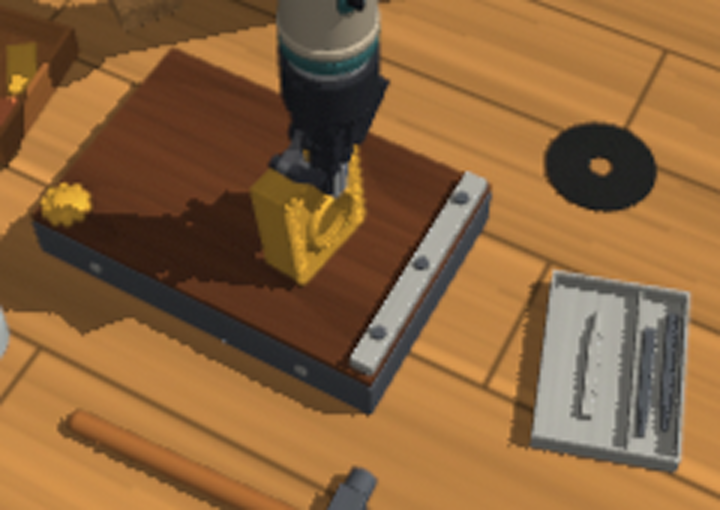

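>>> {"method": "servo_tool", "body": {
  "steps": [
    [-8,0,-1,0,0,0],
    [-16,0,-2,0,0,0],
    [-23,0,-2,0,0,0],
    [-29,0,-2,0,0,0],
    [-34,0,-2,0,0,0],
    [-38,0,-2,0,0,0]
  ]
}}

```text
clock: 9.65
position: [0.5526, 0.0484, 0.1646]
ee_rot: [-0.0, 0.763, 0.647, -0.001]
contact_force: [0.2, 0.4, -0.6]
width: 0.0002
```

```bash
python3 - <<'E'
from h import *
p,d,st=snap("scene","s6")
cv2.imwrite("pics/s6c.png",cv2.resize(p[140:310,170:410,::-1],None,fx=3,fy=3,interpolation=cv2.INTER_CUBIC))
E
```

```text
(no output)
```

View pics/s6c.png

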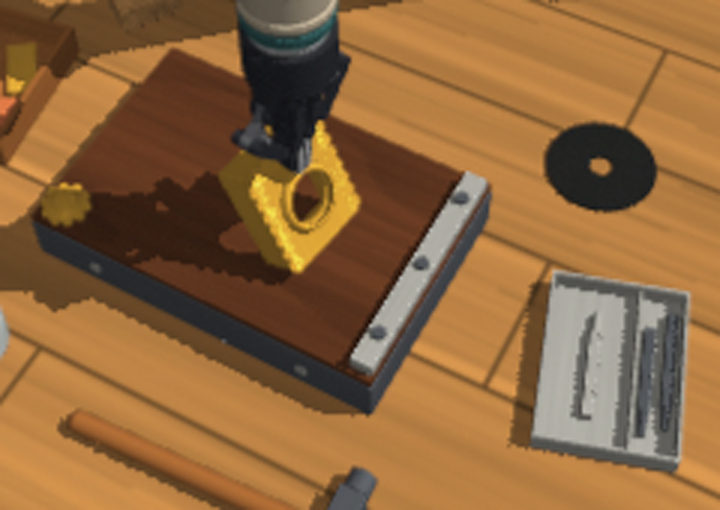

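>>> {"method": "servo_tool", "body": {
  "steps": [
    [-5,0,0,0,0,0],
    [-10,0,0,0,0,0],
    [-14,0,0,0,0,0],
    [-14,0,0,0,0,0],
    [-14,0,-20,0,0,0],
    [-14,0,-60,0,0,0],
    [-14,0,-60,0,0,0]
  ]
}}

```text
clock: 10.4
position: [0.5541, 0.0353, 0.23]
ee_rot: [0.004, 0.762, 0.647, 0.004]
contact_force: [0.8, 0.2, 0.9]
width: 0.0003
```

```bash
python3 - <<'E'
from h import *
p,d,st=snap("scene","s7")
cv2.imwrite("pics/s7c.png",cv2.resize(p[140:310,170:410,::-1],None,fx=3,fy=3,interpolation=cv2.INTER_CUBIC))
E
```

```text
(no output)
```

View pics/s7c.png

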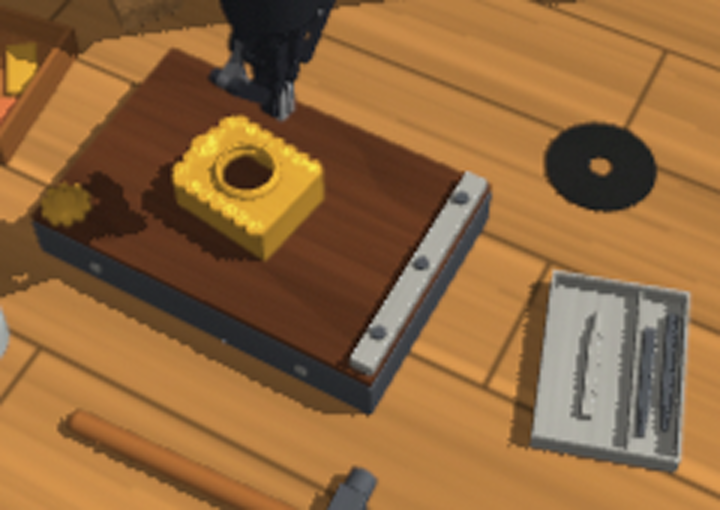

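```bash
cat > casefit.py <<'E'
from h import *
def fit(n,d,st=None):
    W=cloud(n,d,st);F=W.reshape(-1,3);F=F[~np.isnan(F[:,0])]
    C=F[(F[:,2]>.094)&(F[:,2]<.118)&(F[:,0]>.45)&(F[:,0]<.66)&(F[:,1]>-.14)&(F[:,1]<.17)]
    r=rect(C[:,:2]);print(n,'plate',np.round(r[0],4),np.round(r[1],4),round(r[2],2),'z',np.percentile(C[:,2],[5,50,95]).round(4),'y',C[:,1].min().round(3),C[:,1].max().round(3),'x',C[:,0].min().round(3),C[:,0].max().round(3))
    print(cv2.boxPoints(r).round(4).tolist());return C
if __name__=='__main__':
    for n in ['scene']:
        d=load('s7')[1];fit(n,d)
    plan([.54,-.13,.23],88.9)
E
python3 casefit.py
```

```text
scene plate [ 0.5416 -0.0142] [0.1185 0.0985] 79.81 z [0.1003 0.1045 0.1115] y -0.073 0.05 x 0.488 0.599
[[0.482699990272522, -0.06379999965429306], [0.5795999765396118, -0.0812000036239624], [0.600600004196167, 0.03539999946951866], [0.503600001335144, 0.052799999713897705]]
t 10.45 pos [0.5526 0.0354 0.2277] shift [-165.2   14.5   -2.3] rot [ 0.36 -0.01 -8.27] |d| 166.0
```

>>> {"method": "servo_tool", "body": {
  "steps": [
    [-50,4,-2,0,0,-8.5],
    [-100,10,-2,0,0,-8.5],
    [-150,14,-2,0,0,-8.5],
    [-160,14,-2,0,0,-8.5],
    [-160,14,-2,0,0,-8.5],
    [-160,14,-2,0,0,-8.5]
  ],
  "hand": 70
}}

```text
clock: 11.05
position: [0.5381, -0.1237, 0.2262]
ee_rot: [-0.001, 0.713, 0.701, 0.0]
contact_force: [0.2, 0.2, -1.1]
width: 0.0616
```

```bash
python3 - <<'E'
from casefit import *
p,d,st=snap("wrist","w8")
C=fit("wrist",d,st)
W=cloud("wrist",d,st);F=W.reshape(-1,3);F=F[~np.isnan(F[:,0])]
S=F[(F[:,2]>.067)&(F[:,2]<.085)&(F[:,1]>.13)&(F[:,1]<.19)&(abs(F[:,0]-.54)<.13)]
if len(S)>20: print('bar',rect(S[:,:2]),np.percentile(S[:,1],[0,2]))
plan([.535,-.123,.076],88.9)
print(st['width'])
E
```

```text
wrist plate [ 0.541  -0.0158] [0.1152 0.0974] 80.54 z [0.1021 0.1034 0.1108] y -0.073 0.036 x 0.487 0.597
[[0.48350000381469727, -0.06459999829530716], [0.5795999765396118, -0.08060000091791153], [0.5985000133514404, 0.032999999821186066], [0.5023999810218811, 0.04899999871850014]]
t 11.1 pos [ 0.5383 -0.1232  0.2264] shift [ -0.   -3.2 150.4] rot [-0.05 -0.09  0.26] |d| 150.0
0.06155283182956567
```

View pics/w8.png

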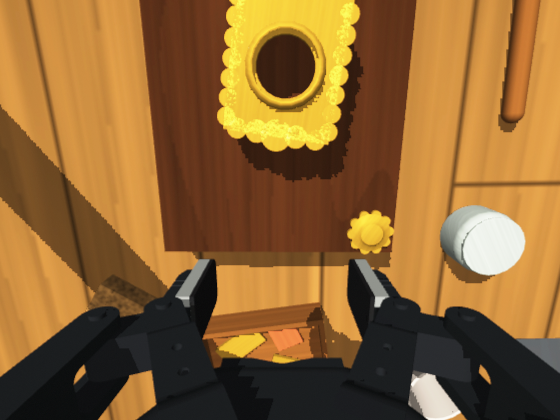

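>>> {"method": "servo_tool", "body": {
  "steps": [
    [0,-3,45,0,0,0],
    [0,-3,90,0,0,0],
    [0,-3,130,0,0,0],
    [0,-3,145,0,0,0],
    [0,-3,150,0,0,0],
    [0,-3,150,0,0,0]
  ]
}}

```text
clock: 11.7
position: [0.5357, -0.1233, 0.0767]
ee_rot: [-0.0, 0.712, 0.702, -0.0]
contact_force: [0.2, -0.1, -0.2]
width: 0.062
```

>>> {"method": "servo_tool", "body": {
  "steps": [
    [10,0,0,0,0,0],
    [20,0,0,0,0,0],
    [28,0,0,0,0,0],
    [36,0,0,0,0,0],
    [44,0,0,0,0,0],
    [52,0,0,0,0,0],
    [60,0,0,0,0,0],
    [68,0,0,0,0,0]
  ]
}}

```text
clock: 12.5
position: [0.5374, -0.0569, 0.0773]
ee_rot: [0.001, 0.713, 0.702, 0.0]
contact_force: [2.1, -3.9, 0.8]
width: 0.0619
```

```bash
python3 - <<'E'
from casefit import *
p,d,st=snap("wrist","w9");fit("wrist",d,st)
print(st['position'],st['contact_force'])
p,d,st=snap("scene","s9");fit("scene",d)
cv2.imwrite("pics/s9c.png",cv2.resize(p[140:310,170:410,::-1],None,fx=3,fy=3,interpolation=cv2.INTER_CUBIC))
E
```

```text
wrist plate [ 0.5353 -0.0086] [0.1219 0.0982] 87.03 z [0.1021 0.1034 0.1112] y -0.069 0.051 x 0.485 0.587
[[0.4830999970436096, -0.06689999997615814], [0.5812000036239624, -0.07199999690055847], [0.5874999761581421, 0.04969999939203262], [0.4893999993801117, 0.05480000004172325]]
[ 0.53742214 -0.05690558  0.07734505] [ 2.09138763 -3.85023372  0.77957583]
scene plate [0.5368 0.0009] [0.1336 0.0995] 87.44 z [0.0997 0.1045 0.1118] y -0.065 0.069 x 0.486 0.588
[[0.48410001397132874, -0.06360000371932983], [0.5835000276565552, -0.06809999793767929], [0.5895000100135803, 0.06539999693632126], [0.4900999963283539, 0.06989999860525131]]
```

View pics/s9c.png

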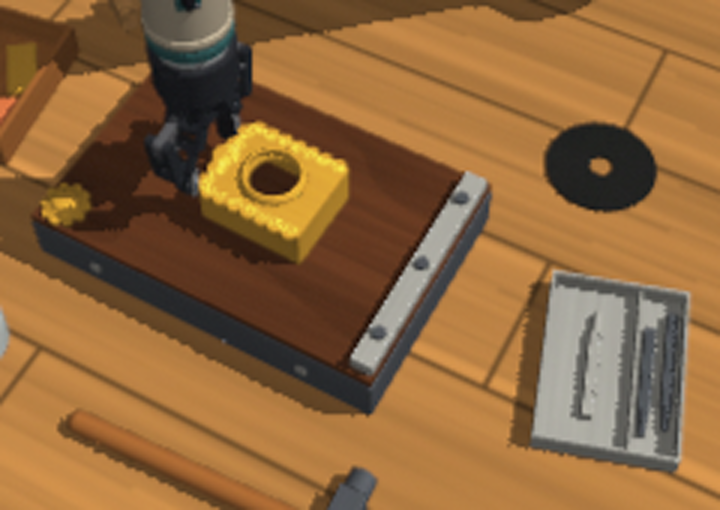

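View pics/w9.png

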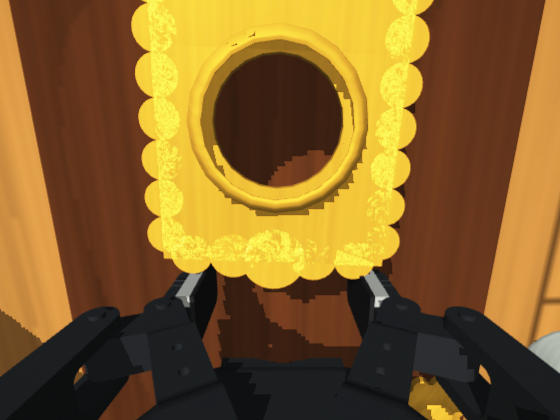

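>>> {"method": "servo_tool", "body": {
  "steps": [
    [8,0,0,0,0,0],
    [16,0,0,0,0,0],
    [25,0,0,0,0,0],
    [34,0,0,0,0,0],
    [43,0,0,0,0,0],
    [52,0,0,0,0,0],
    [60,0,0,0,0,0],
    [66,0,0,0,0,0]
  ]
}}

```text
clock: 13.4
position: [0.5371, 0.0088, 0.077]
ee_rot: [0.0, 0.712, 0.702, -0.001]
contact_force: [-0.1, -6.1, 2.8]
width: 0.0621
```

>>> {"method": "servo_tool", "body": {
  "steps": [
    [4,0,0,0,0,0],
    [8,0,0,0,0,0],
    [12,0,0,0,0,0],
    [15,0,0,0,0,0],
    [18,0,0,0,0,0]
  ]
}}

```text
clock: 13.9
position: [0.5374, 0.0265, 0.077]
ee_rot: [0.0, 0.712, 0.702, -0.001]
contact_force: [-0.6, -6.3, 3.2]
width: 0.062
```

```bash
python3 - <<'E'
from casefit import *
p,d,st=snap("wrist","w10");fit("wrist",d,st)
print(st['position'],st['contact_force'])
W=cloud("wrist",d,st);F=W.reshape(-1,3);F=F[~np.isnan(F[:,0])]
S=F[(F[:,2]>.067)&(F[:,2]<.085)&(F[:,1]>.13)&(F[:,1]<.19)&(abs(F[:,0]-.54)<.13)]
if len(S)>20: print('bar',rect(S[:,:2]))
E
```

```text
wrist plate [0.5346 0.0745] [0.1192 0.0983] 88.77 z [0.1021 0.1034 0.1112] y 0.015 0.134 x 0.485 0.585
[[0.48410001397132874, 0.01600000075995922], [0.5824000239372253, 0.013899999670684338], [0.5849999785423279, 0.13300000131130219], [0.48669999837875366, 0.13510000705718994]]
[0.53739689 0.02647438 0.07702838] [-0.57342185 -6.3287514   3.19992748]
```

View pics/w10.png

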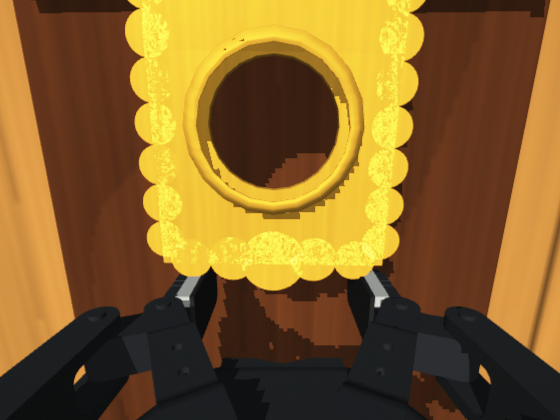

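>>> {"method": "servo_tool", "body": {
  "steps": [
    [4,0,0,0,0,0],
    [8,0,0,0,0,0],
    [12,0,0,0,0,0],
    [15,0,0,0,0,0],
    [17,0,0,0,0,0]
  ]
}}

```text
clock: 14.45
position: [0.539, 0.033, 0.0781]
ee_rot: [0.008, 0.709, 0.705, -0.007]
contact_force: [-0.7, -40.5, 7.8]
width: 0.0616
```

>>> {"method": "servo_tool", "body": {
  "steps": [
    [1,0,0,0,0,0],
    [2,0,0,0,0,0],
    [3,0,0,0,0,0],
    [4,0,0,0,0,0]
  ]
}}

```text
clock: 14.85
position: [0.5391, 0.0333, 0.0786]
ee_rot: [0.01, 0.708, 0.706, -0.01]
contact_force: [-2.6, -47.9, 10.1]
width: 0.062
```

>>> {"method": "servo_tool", "body": {
  "steps": [
    [-5,0,0,0,0,0],
    [-10,0,0,0,0,0],
    [-15,0,0,0,0,0],
    [-20,0,0,0,0,0],
    [-30,0,0,0,0,0],
    [-45,0,0,0,0,0]
  ]
}}

```text
clock: 15.45
position: [0.5368, 0.0037, 0.0766]
ee_rot: [-0.001, 0.712, 0.702, -0.0]
contact_force: [-0.3, 0.7, -0.1]
width: 0.0618
```

>>> {"method": "servo_tool", "body": {
  "steps": [
    [-15,0,-40,0,0,0],
    [-15,0,-85,0,0,0],
    [-15,0,-130,0,0,0],
    [-15,0,-170,0,0,0],
    [0,0,-200,0,0,0],
    [30,0,-200,0,0,0],
    [30,0,-200,0,0,0]
  ]
}}

```text
clock: 16.15
position: [0.538, 0.0355, 0.2781]
ee_rot: [-0.0, 0.712, 0.703, 0.002]
contact_force: [-0.1, -0.2, -0.1]
width: 0.062
```

```bash
python3 - <<'E'
from casefit import *
p,d,st=snap("wrist","w11");fit("wrist",d,st)
print(st['position'],st['contact_force'])
W=cloud("wrist",d,st);F=W.reshape(-1,3);F=F[~np.isnan(F[:,0])]
S=F[(F[:,2]>.071)&(F[:,2]<.077)&(F[:,1]>.13)&(F[:,1]<.19)&(abs(F[:,0]-.54)<.13)]
if len(S)>20: print('bar',rect(S[:,:2]))
p,d,st=snap("scene","s11");fit("scene",d)
cv2.imwrite("pics/s11c.png",cv2.resize(p[140:310,170:410,::-1],None,fx=3,fy=3,interpolation=cv2.INTER_CUBIC))
E
```

```text
wrist plate [0.5358 0.0955] [0.1162 0.0973] 88.93 z [0.102  0.1033 0.1105] y 0.037 0.154 x 0.486 0.585
[[0.4860000014305115, 0.03840000182390213], [0.583299994468689, 0.0364999994635582], [0.5855000019073486, 0.1527000069618225], [0.48820000886917114, 0.15449999272823334]]
[0.53803919 0.0354721  0.27814189] [-0.06049382 -0.18742511 -0.14810524]
bar ((0.5387491583824158, 0.16452661156654358), (0.02225719578564167, 0.2236010581254959), 88.82604217529297)
scene plate [0.5366 0.095 ] [0.1177 0.099 ] 88.53 z [0.1006 0.1044 0.1114] y 0.036 0.155 x 0.487 0.587
[[0.48570001125335693, 0.03750000149011612], [0.5845999717712402, 0.0348999984562397], [0.5875999927520752, 0.1526000052690506], [0.4887000024318695, 0.1551000028848648]]
```

View pics/w11.png

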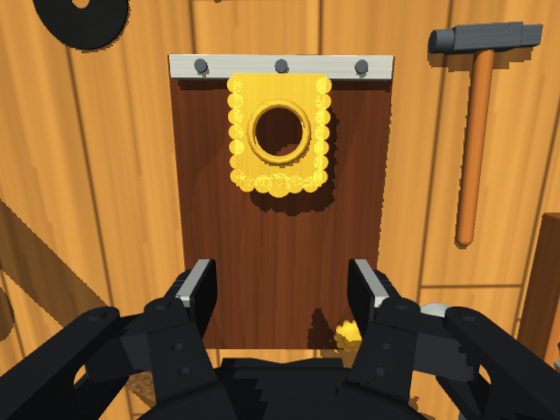

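View pics/s11c.png

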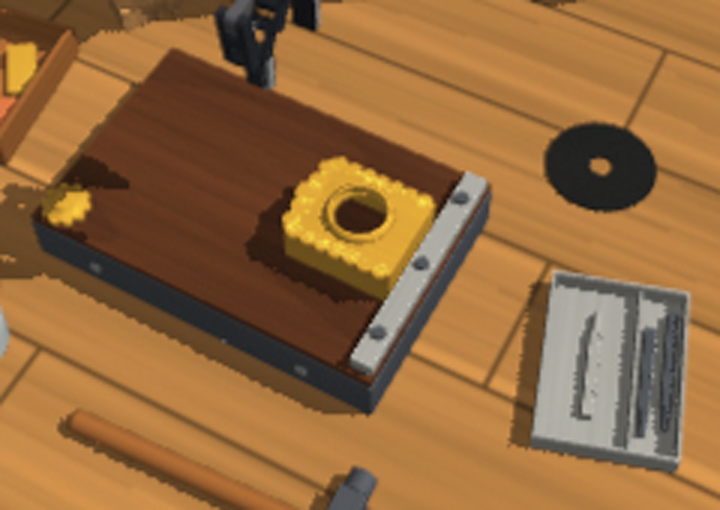

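```bash
python3 -c "
from rig import sign_off
print(sign_off())"
```

```text
the job is handed in; nothing more can be done
None
```

I put the punch in the wide compartment of the tray, then tipped the case onto its open back, bezel up. I slid it along the block with both fingers until it pressed against the stop bar (about 48 N at contact). I then backed the arm clear and handed the job in at about 16 s of the 64 s; no verdict is reported.

- **Case against the bar:** in the last wrist picture the foot end of the front plate and the bar's face both lie at y ≈ 0.1535 m, so the gap is about 0 mm, within the roughly 2 mm calibration. The foot edge itself is hidden under the plate. The scene camera puts the plate edge at 0.154 m.
- **Case square and flat:** the wrist camera gives yaw 88.9° for the case and 88.8° for the bar, while the scene camera gives 88.5° for the case. The plate face is 43–44 mm above the block, as expected when it lies flat.
- **Punch:** after release it measured about 0.53, 0.33 m, in the middle of the wide compartment. It looked unchanged in the final scene picture.
- **Bystanders:** the final pictures show the rosette, disc, hammer and the two tray punches in place. I did not measure any bystander again at the end, and I did not look again at the tin, cup, file and sanding block.

No check failed.

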